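# Strip the spool from a trimmer head with a left-hand bump knob

## Robot

A 6-joint arm with a two-finger parallel gripper is mounted at the origin on a cart in front of the work surface, level with it; the furniture and walls round the work are solid. World frame = base frame: x ahead of the robot, y to its left, z up, the work surface at z = 0. Lengths are in m, angles in degrees, forces in N, time in s.
With the tool pointing down it reaches from about 0.2 to 0.875 m from the base axis. Payload 3.4 kg.
Tool frame: the origin (TCP) lies at the very end of the fingers, on their centre line; the grasp point (between the pads) lies robot.grip_depth behind it (robot.grip_depth is the distance from the TCP to the grasp point, in m); x points along the fingers, y is the direction in which the jaws open and shut, and the axes are right-handed (so a half turn about x gives the same grasp; the last joint's range is limited). The gripper opens to 94 mm and grips with 3 to 60 N. Pads are 16 mm wide; open, the fingers measure 119 mm over their backs; the gripper's body (75 mm by 177 mm) begins 78 mm behind the grasp point.
Start: joints at [-74.656, 15.808, 86.224, -0, 77.962, -6.933], TCP at [0.218, -0.532, 0.205] pointing down, gripper open.
Joint ranges: [-165.64, 165.64], [-43.16, 119.46], [12.63, 154.43], [-67.54, 247.53], [6.08, 155.33], [-154.97, 154.97]. Speed limits (degrees/s): [147.25, 147.25, 180, 180, 180, 180].

## Interface

Orientations are given as a 3x3 rotation matrix whose columns are the frame's x, y, z axes.
In Python, from rig import robot gives the robot as it stands.
- The arm moves only by the tool play_rows, never from a script. Its argument "steps" is a list that holds one entry, the list of rows, each a list of 5 numbers: the shift along the tool's x, y, z in m, then the turn about the tool's x in degrees, then the closure, from 0 (fully open) to 1 (shut). In form: [[[x, y, z, spin, claw], ...]]. A call has 1 to 8 rows; each row is the pose to reach, as a shift and turn from the pose measured when the call began, along the tool's axes at that moment; what a row does not reach only later rows make up. A row lasts 1/8 s, in which the tool goes at most 62.5 mm and 10.7 degrees, less where a joint would pass 70% of its speed; a pose out of reach is approached as far as the arm can. A call with a gripper value outside its range is refused whole. The fingers move at their own pace and stop on an object; the grip force is fixed at half the most. Time passes only in rows, so rows that repeat a pose let the fingers close. It gives the time, the measured TCP pose, the force and the opening at its end, in the units of the state.
- robot.sense(): the state, without advancing time (a new reading comes with each control period).
- robot.get_image(name): name is "scene" or "top" or "wrist"; returns a dict with "image" (420x560x3 uint8, red, green, blue), "vfov" (degrees; the focal length in pixels is half the picture's height over the tangent of half this angle, whatever the lens; pixels are square), "cx", "cy" (the principal point, pixels), "origin" and "attitude" of the camera in the world. Camera axes: x right, y up, looking along -z (the intrinsics and any distortion apply to the point x, -y, -z); pixel columns grow to the right and rows downward; lengths in m; the calibration is good to about 2 mm. A picture is of the moment at which its call begins. There is no depth.
- robot.sign_off(): hands the job in, once; it reports no verdict.
Trained networks look in a picture, given as the dict that the camera call returned (one of the last four; its "shot" number tells which), for a name from the list of things; names that differ only in an ending like _2 or _b are one class to them, and where a whole thing is asked for, a point or a joint stands for the part that bears it (a point fixed in the world has none). Each returns a list of dicts, best first, with "confidence" (0 to 1); they miss things now and then, are a little off and sometimes report something else, mostly with a low value. They report only what shows in the picture. A call takes as long as a camera call.
- robot.boxes_of(picture, target): "xyz" ([x, y, z] in m, in world coordinates, good to about 4 mm: the middle of the surface that is visible of it).
- robot.landmark_of(picture, target): "xyz" ([x, y, z] in m, in world coordinates, good to about 4 mm: a listed point, or the origin of a listed thing).
The state is a dict: "time_s": time; "joint_positions": joint angles; "qd": joint speeds; "tau": joint torques, N m; "position": TCP position; "eef_rot": TCP orientation; "contact_force": force on the tool from outside, world axes, zero at the start; "moment": the same for the moment, N m; "opening": finger opening in m.
Only numpy, scipy, OpenCV 4.12 (cv2) and the standard library are available. Lean on these libraries where they do the work, as an engineer would, in place of code of your own. Each camera call takes 0.05 s, during which the arm holds its last target.

## Task

The line spool of the string-trimmer head in the vice has to come out. Unscrew the round black bump knob on top, which has a left-hand thread (it undoes clockwise, seen from above) and is under spring load, letting it climb freely and without forcing or straining its plastic thread, and put it in the round steel parts dish. Then lift the white spool off the post and set it down flat on the worktop, collar up, clear of the vice; leave the other things on the bench where they are.

Things in the scene. Friction and masses are not known exactly. Their poses are not given: they have to be found in the camera images.
- vice: low grey machine vice bolted to the bench (190 x 142 mm, jaws 58 mm high, screw with a T-bar on its -x side reaching 125 mm from the origin), holding the trimmer head, an open black cup 108 mm across from 62 to 92 mm above the bench; none of it can move. Origin on the bench under the head's upright axis, z up
- post_top (a point): top of the head's upright threaded post, 135 mm above the bench on the head's axis; 38 mm across the thread; hidden in the knob at first. Round its foot a spring pushes spool and knob up with about 20 N, falling to about 14 N when they have risen 4.5 mm, where it stops
- knob: bump knob: round black ribbed cap, 54 mm across, 36 mm tall, screwed on the post, stuck by the spring (about 0.5 N m). Origin at the centre of its open underside, z up. Turned clockwise from above it climbs a coarse thread by several mm and is free of the post in less than half a turn. Its plastic thread strips at 30 N between knob and post, in any direction, the spring's push included
- spool: empty white line spool round the post: two flanges 92 mm across (undersides 0 and 21 mm above the origin, the upper 3 mm thick) and on top a round collar, 51 mm across, from 24 to 38 mm, on which the knob bears; bore 41 mm. Origin at the centre of its underside, z up
- dish: round pressed-steel parts dish, loose, 154 mm across the rim, 28 mm high, inner floor 112 mm across and 5 mm above the bench. Origin at the centre of its underside
- wrench: adjustable wrench, 200 x 49 x 13 mm, lying loose on the bench; bystander, origin at the centre of its underside
- screwdriver: screwdriver with a yellow handle, 185 x 24 x 26 mm, lying loose; bystander, origin at the centre of its underside
- tin: small round tin, 70 mm across, 63 mm high, standing loose; bystander, origin at the centre of its underside

How it is judged (in metres and radians):
On the way, in this order (a step that is already met when the one before it is completed fails the run):
1. the knob is unscrewed and lifted clear of the post (z of knob in the frame of vice above 0.139 m), for 0.2 s.
2. the spool is lifted clear of the post (z of spool in the frame of vice above 0.137 m), for 0.1 s.
At the end, for the whole second after the job is handed in: the knob lies at rest in the dish (its underside's centre within 60 mm of the dish's axis and less than 45 mm above the bench); the spool rests flat on the worktop, collar up (underside less than 6 mm above it, tilted less than 0.1 rad), its axis more than 90 mm from the head's axis (horizontal distance between knob and dish below 0.06 m and z of knob in the frame of dish between 0 and 0.045 m and linear speed of each of knob, spool below 0.02 m/s and height (world z) of spool below 0.006 m and angle between spool's own z axis and vertical below 0.1 rad and horizontal distance between spool and vice above 0.09 m); the robot touches nothing.
It fails at once if the knob's plastic thread is overloaded (more than 30 N between knob and head) (contact force between knob and vice above 30 N).
It fails at once if the wrench is pushed about (more than 2 cm) (distance of wrench from where it was at the start of the episode above 0.02 m).
It fails at once if the screwdriver is pushed about (more than 2 cm) (distance of screwdriver from where it was at the start of the episode above 0.02 m).
It fails at once if the tin is pushed about (more than 2 cm) (distance of tin from where it was at the start of the episode above 0.02 m).
It also fails if it takes over 69 s, if anything falls off the work surface, if the arm or the gripper's body presses on something with over 40 N, if the wrist force passes 120 N, or if a joint passes its speed limit or range.

## Working session

There is one attempt and no reset: what is moved stays moved. The work goes in short steps, Python scripts to look and compute and a tool call to move; the robot and the scene stay as the last step left them, time stands still between calls to the robot, and variables do not carry over. Pictures are saved under pics/ and viewed, and the job is handed in when it is done.

Besides the shell and the picture viewer there is one more tool, called after "Emit:" in YAML: its name, and indented under it one key for each argument. play_rows: Moves the arm, as the interface text tells. Its arguments: {"type":"object","properties":{"steps":{"type":"array","items":{"type":"array","items":{"type":"array","items":{"type":"number"}}}}},"required":["steps"]}

```bash
ls; mkdir -p pics; python3 - <<'E'
from rig import robot
import cv2,numpy as np
s=robot.sense(); print(s, robot.grip_depth)
for n in ["scene","top"]:
    p=robot.get_image(n); cv2.imwrite(f"pics/a_{n}.png",p["image"][:,:,::-1])
    print(n,p["origin"],p["vfov"],[k for k in p])
    for t in ["vice","knob","spool","dish","wrench","screwdriver","tin","post_top"]:
        for f in (robot.boxes_of,robot.landmark_of):
            try: print(t,f.__name__,[(np.round(d["xyz"],4).tolist(),round(d["confidence"],2)) for d in f(p,t)][:3])
            except Exception as e: print(t,e)
E
```

```text
pics
{'time_s': 0.0, 'joint_positions': array([-7.46578767e+01,  1.58475624e+01,  8.62927081e+01, -2.35352898e-03,
        7.79611366e+01, -6.93241773e+00]), 'qd': array([-0.03762222,  0.0774618 ,  0.04935828,  0.0708302 , -0.09368782,
        0.04686993]), 'tau': array([-2.84564587e-03, -4.04585159e+01, -2.37230730e+01,  6.99323975e-02,
        3.47467605e-02, -1.50830820e-04]), 'position': array([ 0.2177888 , -0.53156721,  0.2046228 ]), 'eef_rot': array([[-5.07021911e-04,  3.79052527e-01, -9.25375019e-01],
       [ 1.69618365e-03, -9.25373480e-01, -3.79052826e-01],
       [-9.99998433e-01, -1.76179406e-03, -1.73758067e-04]]), 'contact_force': array([ 0.17910744, -0.50373369,  1.11139382]), 'moment': array([ 0.02416635, -0.01097105, -0.06126656]), 'opening': 0.09396370586548694} 0.0188
scene [-0.20033184  0.92363442  0.65660083] 52.484796704134354 ['image', 'vfov', 'cx', 'cy', 'origin', 'attitude', 'shot']
vice call [([0.4657, 0.0885, 0.0348], 0.67)]
vice call [([0.5085, 0.0634, 0.0021], 0.67), ([0.5074, 0.0603, 0.0724], 0.67)]
knob call [([0.4994, 0.0748, 0.1366], 0.71)]
knob call 
[... 876 characters left out ...]
 0.75), ([0.5085, 0.0648, 0.1371], 0.43)]
knob call [([0.5098, 0.0566, 0.1481], 0.61)]
knob call [([0.5126, 0.0586, 0.1122], 0.9)]
spool call [([0.5053, 0.0592, 0.0938], 0.57)]
spool call [([0.5107, 0.0615, 0.0739], 0.89)]
dish call [([0.5203, -0.2725, 0.0067], 0.96)]
dish call [([0.5147, -0.2659, -0.0023], 0.93)]
wrench call [([0.4658, 0.427, 0.0091], 0.67)]
wrench call [([0.4424, 0.4288, -0.0011], 0.57)]
screwdriver call [([0.7717, 0.0651, 0.0246], 0.77)]
screwdriver call [([0.7489, 0.0435, 0.0037], 0.71)]
tin call [([0.6986, -0.2198, 0.0582], 0.64)]
tin call [([0.7021, -0.2237, -0.0003], 0.6)]
post_top call [([0.4614, 0.0507, 0.0262], 0.88)]
post_top call [([0.509, 0.0624, 0.1347], 0.98)]
```

View pics/a_scene.png

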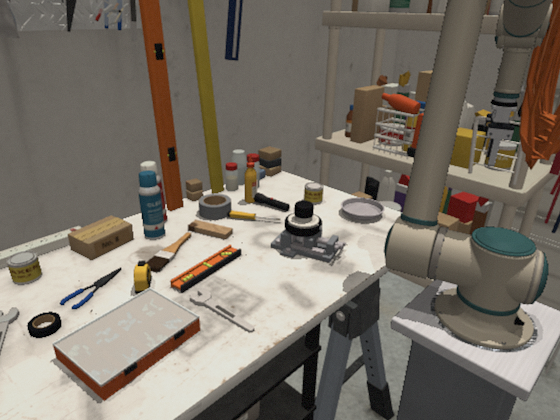

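View pics/a_top.png

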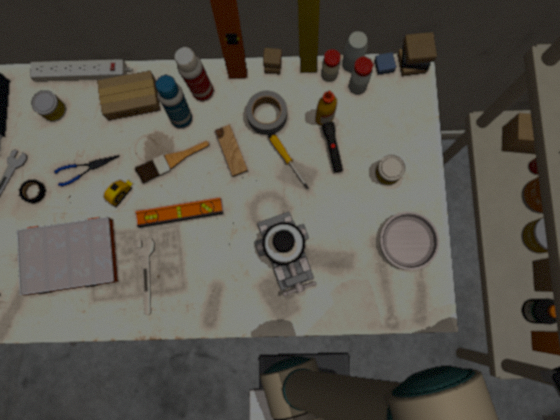

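Emit:
play_rows:
  steps:
    - [[-0.02,-0.02,-0.025,-10,0],[-0.05,-0.07,-0.075,-20,0],[-0.05,-0.11,-0.12,-30,0],[-0.05,-0.15,-0.165,-40,0],[-0.05,-0.19,-0.21,-50,0],[-0.05,-0.23,-0.255,-60,0],[-0.05,-0.27,-0.3,-70,0],[-0.05,-0.31,-0.345,-80,0]]

```text
time_s: 2.7
position: [0.4204, -0.1126, 0.2558]
eef_rot: [[0.001, 0.976, 0.218], [-0.001, 0.218, -0.976], [-1.0, 0.001, 0.001]]
contact_force: [0.5, -0.6, -0.6]
opening: 0.0941
```

```bash
cat > h.py <<'E'
from rig import robot
import numpy as np
def to(world, yaw=None):
    s=robot.sense(); R=s["eef_rot"]; d=R.T@(np.array(world)-s["position"])
    y=np.degrees(np.arctan2(R[1,1],R[0,1]))
    print("shift",np.round(d,4),"yaw",round(y,2), "spin", None if yaw is None else round(-((yaw-y+180)%360-180),2),"| pos",np.round(s["position"],4),"F",np.round(s["contact_force"],1),"M",np.round(s["moment"],2),"op",round(s["opening"],4),"t",round(s["time_s"],2),"q",np.round(s["joint_positions"],1), "tilt",np.round(R[:2,0],4))
def pix(p,X):
    Rm=np.array(p["attitude"]); c=Rm.T@(np.array(X)-p["origin"]); f=210/np.tan(np.radians(p["vfov"]/2))
    return p["cx"]+f*c[0]/-c[2], p["cy"]+f*-c[1]/-c[2]
def ray(p,u,v,z):
    Rm=np.array(p["attitude"]); f=210/np.tan(np.radians(p["vfov"]/2))
    d=Rm@np.array([(u-p["cx"])/f,-(v-p["cy"])/f,-1]); t=(z-p["origin"][2])/d[2]
    return np.array(p["origin"])+t*d
E
python3 -c "
from h import *
to([0.5105,0.061,0.26],86.8)"
```

```text
shift [-0.0042  0.1258 -0.1498] yaw 12.59 spin -74.21 | pos [ 0.4204 -0.1126  0.2558] F [ 0.5 -0.6 -0.6] M [-0.02 -0.15 -0.01] op 0.0941 t 2.7 q [-24.2   1.9  96.3  -0.   81.7 -36.8] tilt [ 0.0013 -0.0007]
```

Emit:
play_rows:
  steps:
    - [[0,0.03,-0.035,-10,0],[0,0.06,-0.07,-20,0],[0,0.09,-0.11,-30,0],[0,0.126,-0.15,-40,0],[0,0.126,-0.15,-50,0],[0,0.126,-0.15,-60,0],[0,0.126,-0.15,-70,0],[0,0.126,-0.15,-74,0]]

```text
time_s: 3.7
position: [0.5106, 0.0613, 0.2558]
eef_rot: [[0.001, 0.056, 0.998], [-0.001, 0.998, -0.056], [-1.0, -0.001, 0.001]]
contact_force: [0.1, 0.5, 0.2]
opening: 0.0938
```

```bash
python3 - <<'E'
from h import *
import cv2
p=robot.get_image("wrist"); cv2.imwrite("pics/w1.png",p["image"][:,:,::-1]); np.save("w1.npy",p,allow_pickle=True)
print(p["origin"],p["vfov"],p["attitude"])
for t in ["knob","spool","vice","post_top"]:
    print(t,[(np.round(d["xyz"],4).tolist(),round(d["confidence"],2)) for d in robot.landmark_of(p,t)][:3])
to([0.5105,0.061,0.26],86.8)
E
```

```text
[0.43043514 0.06657422 0.43418806] 61.66053713309571 [[ 0.0556408  -0.95954008 -0.27601983]
 [ 0.99845024  0.05316759  0.01644132]
 [-0.00110079 -0.27650687  0.96101131]]
knob [([0.515, 0.0667, 0.1141], 0.9)]
spool []
vice []
post_top []
shift [-0.0041 -0.0002 -0.0001] yaw 86.53 spin -0.27 | pos [0.5107 0.0612 0.2559] F [ 0.3 -0.1 -0.2] M [ 0.09 -0.19  0.01] op 0.0938 t 3.95 q [ -0.9   9.   88.1  -0.   82.7 -87.4] tilt [ 0.0014 -0.0007]
```

View pics/w1.png

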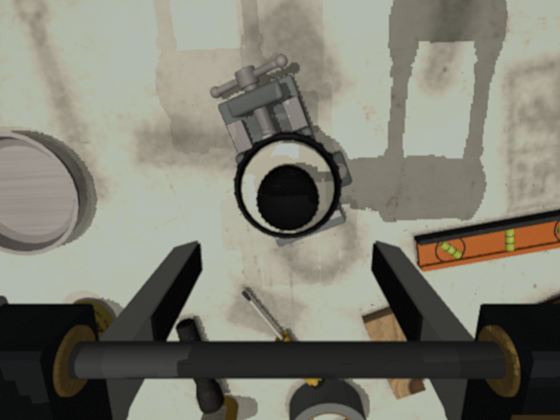

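```bash
cat > fit.py <<'E'
from h import *
import cv2,sys
def analyze(p,name,seed_xy=(0.5105,0.061)):
    im=p["image"]; g=cv2.cvtColor(im,cv2.COLOR_RGB2GRAY)
    G=cv2.resize(g,None,fx=4,fy=4,interpolation=cv2.INTER_CUBIC)
    u,v=pix(p,[*seed_xy,0.148]); 
    m=(G<60).astype(np.uint8)
    n,l=cv2.connectedComponents(m); lab=l[int(v*4),int(u*4)]
    k=(l==lab).astype(np.uint8); 
    cs,_=cv2.findContours(k,cv2.RETR_EXTERNAL,cv2.CHAIN_APPROX_NONE); c=max(cs,key=cv2.contourArea)
    c=(c[:,0,:]+0.5)/4-0.5
    return c
def model(p,x,y,z0=0.112,z1=0.148,r=0.027):
    a=np.linspace(0,2*np.pi,90)
    pts=np.array([pix(p,[x+r*np.cos(t),y+r*np.sin(t),z]) for z in (z0,z1) for t in a],np.float32)
    return cv2.convexHull(pts)
if __name__=="__main__":
    p=np.load(sys.argv[1],allow_pickle=True).item()
    c=analyze(p,"")
    print("contour box",c.min(0),c.max(0),"center",(c.min(0)+c.max(0))/2)
    from scipy.optimize import least_squares
    def res(q):
        h=model(p,q[0],q[1],r=q[2]); return [cv2.pointPolygonTest(h,(float(a),float(b)),True) for a,b in c[::8]]
    s=least_squares(res,[0.5105,0.061,0.027],x_scale=[.001,.001,.001],diff_step=1e-3,loss="soft_l1"); print(s.x,np.sqrt(np.mean(np.square(res(s.x)))))
    im=p["image"].copy()[:,:,::-1].copy()
    cv2.polylines(im,[model(p,*s.x[:2],r=s.x[2]).astype(int)],True,(0,0,255))
    for a,b in c[::6]: im[int(b),int(a)]=(0,255,0)
    cv2.imwrite(sys.argv[2],cv2.resize(im[130:270,200:380],None,fx=4,fy=4,interpolation=cv2.INTER_NEAREST))
E
python3 fit.py w1.npy pics/f1.png
```

```text
contour box [256.375 164.375] [318.375 229.875] center [287.375 197.125]
[0.50855958 0.06308011 0.02568738] 0.4351774091721077
```

View pics/f1.png

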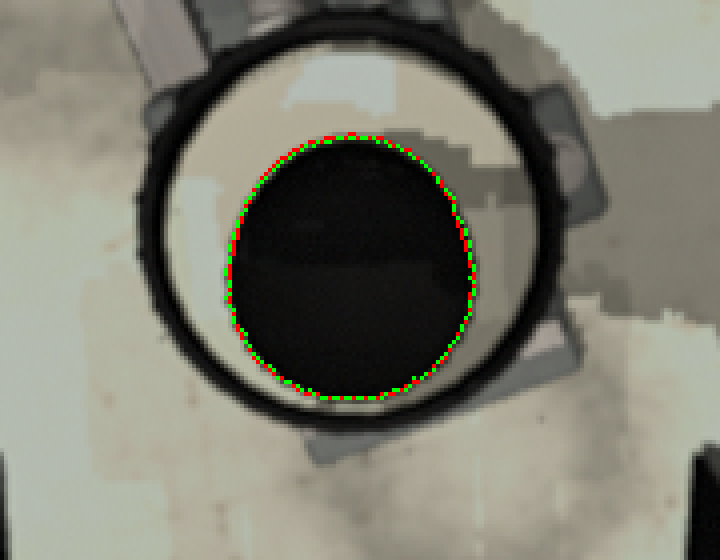

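```bash
python3 -c "
from h import *
to([0.5087,0.0630,0.117],86.5)"
```

```text
shift [ 0.1389  0.0017 -0.0023] yaw 86.53 spin 0.03 | pos [0.5107 0.0612 0.2559] F [ 0.3 -0.1 -0.2] M [ 0.09 -0.19  0.01] op 0.0938 t 3.95 q [ -0.9   9.   88.1  -0.   82.7 -87.4] tilt [ 0.0014 -0.0007]
```

Emit:
play_rows:
  steps:
    - [[0.04,0.002,-0.0022,0,0],[0.08,0.002,-0.0022,0,0],[0.11,0.0018,-0.0022,0,0],[0.135,0.0018,-0.0022,0,0.2],[0.139,0.0018,-0.0022,0,0.3],[0.139,0.0018,-0.0022,0,0.36],[0.139,0.0018,-0.0022,0,0.36]]

```text
time_s: 4.82
position: [0.5097, 0.063, 0.1181]
eef_rot: [[0.004, 0.061, 0.998], [-0.001, 0.998, -0.061], [-1.0, -0.0, 0.004]]
contact_force: [-0.5, 0.2, -0.6]
opening: 0.0608
```

```bash
python3 -c "
from h import *
import cv2
p=robot.get_image('wrist'); cv2.imwrite('pics/w2.png',p['image'][:,:,::-1]);np.save('w2.npy',p,allow_pickle=True)
to([0.5087,0.0630,0.117],86.5)"
```

```text
shift [ 0.001  -0.0001 -0.001 ] yaw 86.53 spin 0.03 | pos [0.5097 0.063  0.118 ] F [-0.  -1.8 -0.3] M [ 0.06 -0.1   0.02] op 0.0606 t 4.88 q [ -0.7  14.3 101.7  -0.   63.8 -87.2] tilt [ 0.0038 -0.0007]
```

View pics/w2.png

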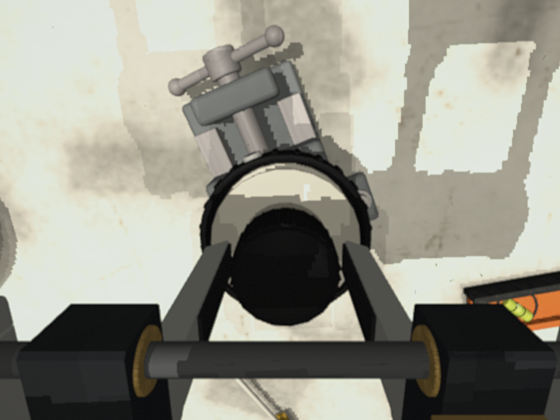

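Emit:
play_rows:
  steps:
    - [[0.001,0,-0.001,0,0.39],[0.001,0,-0.001,0,0.4],[0.001,0,-0.001,0,0.4]]

```text
time_s: 5.25
position: [0.5089, 0.0628, 0.1173]
eef_rot: [[0.005, 0.06, 0.998], [-0.001, 0.998, -0.06], [-1.0, -0.001, 0.005]]
contact_force: [-0.2, -1.4, 0.5]
opening: 0.0562
```

Emit:
play_rows:
  steps:
    - [[0,0,0,0,0.41],[0,0,0,0,0.415],[0,0,0,0,0.415]]

```text
time_s: 5.62
position: [0.5089, 0.0624, 0.1173]
eef_rot: [[0.004, 0.06, 0.998], [-0.002, 0.998, -0.06], [-1.0, -0.002, 0.005]]
contact_force: [-0.3, -3.2, 0.7]
opening: 0.0553
```

Emit:
play_rows:
  steps:
    - [[0,-0.001,0,0,0.415],[0,-0.001,0,0,0.415]]

```text
time_s: 5.88
position: [0.5089, 0.0623, 0.1173]
eef_rot: [[0.005, 0.061, 0.998], [-0.0, 0.998, -0.061], [-1.0, -0.0, 0.005]]
contact_force: [0.2, 1.9, 1.7]
opening: 0.0548
```

Emit:
play_rows:
  steps:
    - [[0,0,0,0,0.418],[0,0,0,0,0.418]]

```text
time_s: 6.12
position: [0.5089, 0.0623, 0.1174]
eef_rot: [[0.005, 0.061, 0.998], [-0.0, 0.998, -0.061], [-1.0, -0.0, 0.005]]
contact_force: [1.6, -0.0, 0.5]
opening: 0.055
```

Emit:
play_rows:
  steps:
    - [[0,0,0,0,0.425],[0,0,0,0,0.425]]

```text
time_s: 6.38
position: [0.5089, 0.0623, 0.1174]
eef_rot: [[0.005, 0.06, 0.998], [-0.0, 0.998, -0.06], [-1.0, -0.0, 0.005]]
contact_force: [0.3, -0.1, 1.2]
opening: 0.0546
```

Emit:
play_rows:
  steps:
    - [[0,0,0,0,0.435],[0,0,0,0,0.445],[0,0,0,0,0.445]]

```text
time_s: 6.75
position: [0.5089, 0.0623, 0.1174]
eef_rot: [[0.005, 0.06, 0.998], [-0.0, 0.998, -0.06], [-1.0, -0.0, 0.005]]
contact_force: [0.4, 0.3, -0.0]
opening: 0.0543
```

Emit:
play_rows:
  steps:
    - [[0,0,0,0,0.5],[0,0,0,0,0.6],[0,0,0,0,0.6]]

```text
time_s: 7.12
position: [0.5089, 0.0623, 0.1173]
eef_rot: [[0.005, 0.06, 0.998], [-0.0, 0.998, -0.06], [-1.0, -0.0, 0.005]]
contact_force: [0.2, 0.2, 0.3]
opening: 0.0549
```

Emit:
play_rows:
  steps:
    - [[0,0,0,3,0.6],[0,0,0,6,0.6],[0,0,0,6,0.6]]

```text
time_s: 7.5
position: [0.5089, 0.0623, 0.1177]
eef_rot: [[0.005, 0.164, 0.986], [-0.0, 0.986, -0.164], [-1.0, 0.0, 0.005]]
contact_force: [-0.7, 1.5, 3.9]
opening: 0.0549
```

```bash
python3 -c "
from h import *
to([0.5087,0.0623,0.117],86.5)"
```

```text
shift [ 0.0007 -0.0001 -0.0002] yaw 80.57 spin -5.93 | pos [0.5089 0.0623 0.1177] F [-0.7  1.5  3.9] M [-0.04  0.    0.08] op 0.0549 t 7.5 q [ -0.8  14.2 101.9  -0.   63.7 -81.3] tilt [ 0.0048 -0.0004]
```

Emit:
play_rows:
  steps:
    - [[-0.0002,0,0,4,0.6],[-0.0004,0,0,8,0.6],[-0.0004,0,0,8,0.6]]

```text
time_s: 7.88
position: [0.5089, 0.0623, 0.1184]
eef_rot: [[0.005, 0.299, 0.954], [-0.0, 0.954, -0.299], [-1.0, 0.001, 0.005]]
contact_force: [-0.9, 0.5, 4.4]
opening: 0.0545
```

Emit:
play_rows:
  steps:
    - [[-0.0002,0,0,4,0.6],[-0.0004,0,0,8,0.6],[-0.0004,0,0,8,0.6]]

```text
time_s: 8.25
position: [0.5085, 0.0622, 0.1189]
eef_rot: [[0.004, 0.427, 0.904], [-0.001, 0.904, -0.427], [-1.0, 0.001, 0.004]]
contact_force: [-1.4, -0.8, 4.2]
opening: 0.0543
```

Emit:
play_rows:
  steps:
    - [[-0.0002,0,0,4,0.6],[-0.0005,0,0,8,0.6],[-0.0008,0,0,12,0.6],[-0.0008,0,0,12,0.6]]

```text
time_s: 8.75
position: [0.508, 0.0623, 0.1198]
eef_rot: [[0.003, 0.604, 0.797], [-0.0, 0.797, -0.604], [-1.0, 0.002, 0.003]]
contact_force: [-1.3, 0.9, 5.3]
opening: 0.0543
```

Emit:
play_rows:
  steps:
    - [[-0.0002,0,0,4,0.6],[-0.0005,0,0,8,0.6],[-0.0008,0,0,12,0.6],[-0.0008,0,0,12,0.6]]

```text
time_s: 9.25
position: [0.508, 0.0628, 0.1208]
eef_rot: [[0.003, 0.755, 0.655], [0.001, 0.655, -0.755], [-1.0, 0.003, 0.002]]
contact_force: [-1.0, 2.1, 4.4]
opening: 0.0548
```

Emit:
play_rows:
  steps:
    - [[-0.0003,0,0,4,0.6],[-0.0006,0,0,8,0.6],[-0.0009,0,0,12,0.6],[-0.0009,0,0,12,0.6]]

```text
time_s: 9.75
position: [0.5083, 0.063, 0.121]
eef_rot: [[0.004, 0.874, 0.486], [0.001, 0.486, -0.874], [-1.0, 0.004, 0.001]]
contact_force: [0.9, 1.5, -2.1]
opening: 0.0543
```

Emit:
play_rows:
  steps:
    - [[-0.0003,0,0,4,0.6],[-0.0006,0,0,8,0.6],[-0.0009,0,0,12,0.6],[-0.0009,0,0,12,0.6]]

```text
time_s: 10.25
position: [0.5086, 0.0629, 0.1217]
eef_rot: [[0.004, 0.955, 0.296], [0.001, 0.296, -0.955], [-1.0, 0.004, -0.0]]
contact_force: [0.5, 1.0, -1.0]
opening: 0.0544
```

```bash
python3 -c "
from h import *
to([0.5087,0.0623,0.117],86.5)"
```

```text
shift [ 0.0047 -0.0002  0.0006] yaw 17.21 spin -69.29 | pos [0.5086 0.0629 0.1217] F [ 0.5  1.  -1. ] M [ 0.11 -0.36 -0.03] op 0.0544 t 10.25 q [-8.000e-01  1.400e+01  1.015e+02  1.000e-01  6.430e+01 -1.800e+01] tilt [0.0041 0.0013]
```

Emit:
play_rows:
  steps:
    - [[-0.0002,0,0,4,0.6],[-0.0004,0,0,8,0.6],[-0.0006,0,0,12,0.6],[-0.0006,0,0,12,0.6]]

```text
time_s: 10.75
position: [0.5091, 0.063, 0.1223]
eef_rot: [[0.005, 0.996, 0.093], [0.001, 0.093, -0.996], [-1.0, 0.005, -0.001]]
contact_force: [1.4, 0.8, 0.6]
opening: 0.0546
```

Emit:
play_rows:
  steps:
    - [[-0.0002,0,0,4,0.6],[-0.0004,0,0,8,0.6],[-0.0006,0,0,12,0.6],[-0.0006,0,0,12,0.6]]

```text
time_s: 11.25
position: [0.5097, 0.0629, 0.1231]
eef_rot: [[0.006, 0.994, -0.113], [0.001, -0.113, -0.994], [-1.0, 0.006, -0.002]]
contact_force: [1.5, 0.2, 0.7]
opening: 0.0545
```

Emit:
play_rows:
  steps:
    - [[-0.0003,0,0,4,0.6],[-0.0005,0,0,8,0.6],[-0.0007,0,0,12,0.6],[-0.0007,0,0,12,0.6]]

```text
time_s: 11.75
position: [0.5101, 0.0627, 0.124]
eef_rot: [[0.007, 0.949, -0.314], [0.001, -0.314, -0.949], [-1.0, 0.006, -0.003]]
contact_force: [1.4, -0.3, 0.6]
opening: 0.0543
```

Emit:
play_rows:
  steps:
    - [[-0.0003,0,0,4,0.6],[-0.0005,0,0,8,0.6],[-0.0007,0,0,12,0.6],[-0.0007,0,0,12,0.6]]

```text
time_s: 12.25
position: [0.5104, 0.0626, 0.1249]
eef_rot: [[0.008, 0.865, -0.502], [0.001, -0.502, -0.865], [-1.0, 0.006, -0.005]]
contact_force: [1.4, 1.2, 2.5]
opening: 0.0546
```

Emit:
play_rows:
  steps:
    - [[-0.0003,0,0,4,0.6],[-0.0005,0,0,8,0.6],[-0.0007,0,0,12,0.6],[-0.0007,0,0,12,0.6]]

```text
time_s: 12.75
position: [0.5105, 0.0625, 0.1258]
eef_rot: [[0.008, 0.743, -0.669], [0.001, -0.669, -0.743], [-1.0, 0.006, -0.006]]
contact_force: [1.0, 0.4, 1.1]
opening: 0.0543
```

Emit:
play_rows:
  steps:
    - [[-0.0003,0,0,4,0.6],[-0.0006,0,0,8,0.6],[-0.0008,0,0,12,0.6],[-0.0008,0,0,12,0.6]]

```text
time_s: 13.25
position: [0.5106, 0.0624, 0.1268]
eef_rot: [[0.008, 0.59, -0.807], [0.0, -0.807, -0.59], [-1.0, 0.005, -0.007]]
contact_force: [1.4, 0.5, 2.2]
opening: 0.0544
```

Emit:
play_rows:
  steps:
    - [[-0.0003,0,0,4,0.6],[-0.0006,0,0,8,0.6],[-0.0008,0,0,12,0.6],[-0.0008,0,0,12,0.6]]

```text
time_s: 13.75
position: [0.5107, 0.0622, 0.1277]
eef_rot: [[0.009, 0.412, -0.911], [-0.0, -0.911, -0.412], [-1.0, 0.004, -0.008]]
contact_force: [1.4, 0.3, 2.5]
opening: 0.0547
```

Emit:
play_rows:
  steps:
    - [[-0.0003,0,0,4,0.6],[-0.0006,0,0,8,0.6],[-0.0008,0,0,12,0.6],[-0.0008,0,0,12,0.6]]

```text
time_s: 14.25
position: [0.5109, 0.062, 0.1287]
eef_rot: [[0.009, 0.217, -0.976], [-0.0, -0.976, -0.217], [-1.0, 0.002, -0.009]]
contact_force: [1.3, -0.7, 3.9]
opening: 0.0545
```

Emit:
play_rows:
  steps:
    - [[-0.0003,0,0,4,0.6],[-0.0006,0,0,8,0.6],[-0.0008,0,0,12,0.6],[-0.0008,0,0,12,0.6]]

```text
time_s: 14.75
position: [0.511, 0.0619, 0.1297]
eef_rot: [[0.01, 0.012, -1.0], [-0.001, -1.0, -0.012], [-1.0, 0.001, -0.01]]
contact_force: [0.5, 0.8, 2.9]
opening: 0.0546
```

Emit:
play_rows:
  steps:
    - [[-0.0004,0,0,0,0.6],[-0.0007,0,0,0,0.6],[-0.0007,0,0,0,0.6]]

```text
time_s: 15.12
position: [0.5105, 0.0619, 0.13]
eef_rot: [[0.008, 0.012, -1.0], [-0.001, -1.0, -0.012], [-1.0, 0.001, -0.008]]
contact_force: [0.7, -0.6, -0.5]
opening: 0.0546
```

Emit:
play_rows:
  steps:
    - [[-0.0004,0,0,0,0.6],[-0.0008,0,0,0,0.6],[-0.0008,0,0,0,0.6]]

```text
time_s: 15.5
position: [0.5104, 0.0619, 0.1306]
eef_rot: [[0.008, 0.012, -1.0], [-0.001, -1.0, -0.012], [-1.0, 0.001, -0.008]]
contact_force: [1.9, -0.4, -2.5]
opening: 0.0549
```

Emit:
play_rows:
  steps:
    - [[-0.0004,0,0,0,0.6],[-0.0008,0,0,0,0.6],[-0.0008,0,0,0,0.6]]

```text
time_s: 15.88
position: [0.5105, 0.0619, 0.1315]
eef_rot: [[0.008, 0.012, -1.0], [-0.001, -1.0, -0.012], [-1.0, 0.001, -0.008]]
contact_force: [1.6, -0.2, -2.5]
opening: 0.0546
```

```bash
python3 -c "
from h import *
import cv2
to([0.5087,0.0623,0.1306],86.5)
p=robot.get_image('wrist'); cv2.imwrite('pics/w3.png',p['image'][:,:,::-1]);np.save('w3.npy',p,allow_pickle=True)
p=robot.get_image('scene'); cv2.imwrite('pics/s3.png',cv2.resize(p['image'][150:290,220:400,::-1],None,fx=4,fy=4))
"
```

```text
shift [ 0.0008 -0.0004  0.0018] yaw -89.3 spin -175.8 | pos [0.5105 0.0619 0.1315] F [ 1.6 -0.2 -2.5] M [ 0.01 -0.28  0.01] op 0.0546 t 15.88 q [ -0.8  13.5 100.7  -0.   65.4  88.5] tilt [ 0.0082 -0.0006]
```

View pics/w3.png

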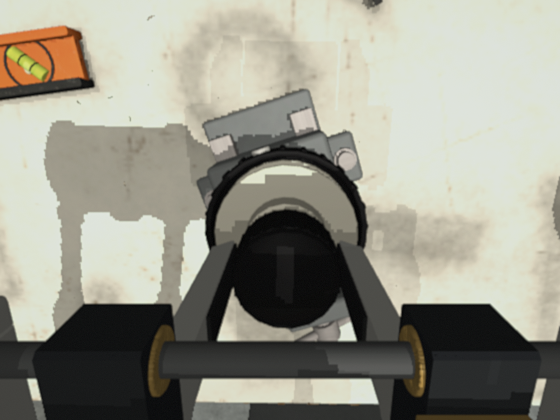

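View pics/s3.png

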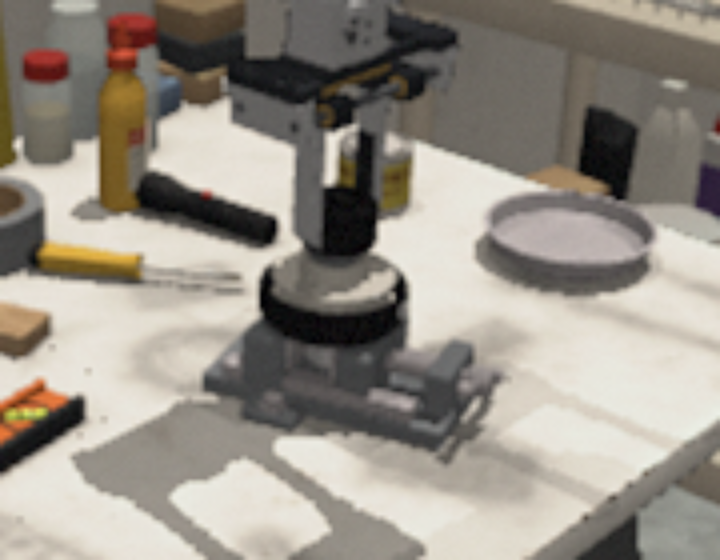

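Emit:
play_rows:
  steps:
    - [[-0.001,0,0,0,0.6],[-0.002,0,0,0,0.6],[-0.003,0,0,0,0.6],[-0.003,0,0,0,0.6]]

```text
time_s: 16.48
position: [0.5104, 0.0619, 0.1346]
eef_rot: [[0.008, 0.012, -1.0], [-0.001, -1.0, -0.012], [-1.0, 0.001, -0.008]]
contact_force: [1.2, 0.7, -1.6]
opening: 0.0545
```

Emit:
play_rows:
  steps:
    - [[-0.004,0,0,0,0.6],[-0.009,0,0,0,0.6],[-0.016,0,0,0,0.6],[-0.025,0,0,0,0.6],[-0.04,0,0,0,0.6],[-0.055,0,0,0,0.6],[-0.055,0,0,0,0.6]]

```text
time_s: 17.35
position: [0.5111, 0.0619, 0.1915]
eef_rot: [[0.012, 0.012, -1.0], [-0.001, -1.0, -0.012], [-1.0, 0.001, -0.012]]
contact_force: [0.8, 0.4, -0.4]
opening: 0.0547
```

```bash
python3 -c "
from h import *
import cv2
p=robot.get_image('wrist'); cv2.imwrite('pics/w4.png',p['image'][:,:,::-1])
to([0.515,-0.266,0.15],-140)
p=robot.get_image('top'); cv2.imwrite('pics/t4.png',p['image'][:,:,::-1])
print([(np.round(d['xyz'],4).tolist(),round(d['confidence'],2)) for d in robot.landmark_of(p,'dish')])
"
```

```text
shift [ 4.080e-02  3.279e-01 -2.000e-04] yaw -89.3 spin 50.7 | pos [0.5104 0.0619 0.1905] F [ 0.4  0.5 -0.7] M [ 0.01 -0.    0.06] op 0.0546 t 17.4 q [-0.8 10.8 95.3 -0.  73.4 88.5] tilt [ 0.01   -0.0006]
[([0.516, -0.2673, 0.0006], 0.93), ([0.5098, 0.067, -0.0035], 0.47)]
```

View pics/w4.png

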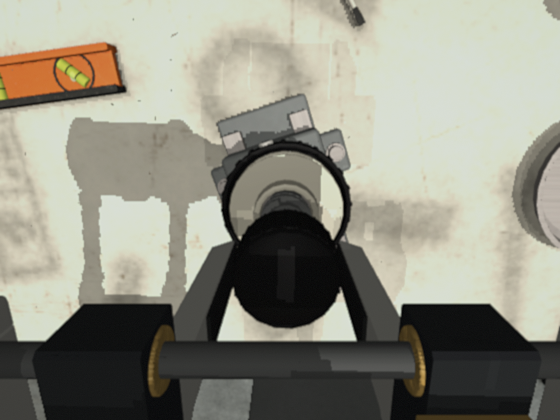

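Emit:
play_rows:
  steps:
    - [[0,0.03,0,0,0.6],[0,0.08,0,0,0.6],[0,0.13,0,0,0.6],[0,0.19,0,0,0.6],[0.03,0.25,0,0,0.6],[0.06,0.3,0,0,0.6],[0.08,0.328,-0.001,0,0.6],[0.09,0.328,-0.001,0,0.6]]

```text
time_s: 18.5
position: [0.5143, -0.2675, 0.0973]
eef_rot: [[0.005, 0.009, -1.0], [0.001, -1.0, -0.009], [-1.0, -0.001, -0.005]]
contact_force: [-0.5, -0.1, -1.1]
opening: 0.0544
```

```bash
python3 -c "
from h import *
import cv2
to([0.5155,-0.2665,0.015],-89)
p=robot.get_image('wrist'); cv2.imwrite('pics/w5.png',p['image'][:,:,::-1])
print([(np.round(d['xyz'],4).tolist(),round(d['confidence'],2)) for d in robot.landmark_of(p,'dish')])
"
```

```text
shift [ 0.0823 -0.0009 -0.0008] yaw -89.48 spin -0.48 | pos [ 0.5143 -0.2675  0.0973] F [-0.5 -0.1 -1.1] M [ 0.04 -0.    0.03] op 0.0544 t 18.5 q [-34.5  20.6  95.3   0.2  63.9  54.9] tilt [0.0049 0.0011]
[([0.5096, -0.2676, 0.0008], 0.97)]
```

View pics/w5.png

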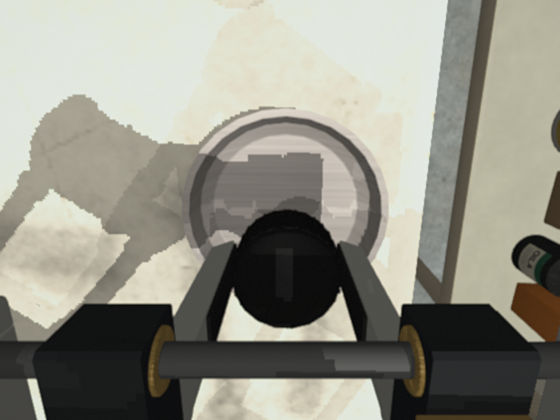

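Emit:
play_rows:
  steps:
    - [[0.025,0,0,0,0.6],[0.05,0,0,0,0.6],[0.07,0,0,0,0.6],[0.08,0,0,0,0.6],[0.0835,0,0,0,0.6],[0.0845,0,0,0,0.6],[0.0845,0,0,0,0.6]]

```text
time_s: 19.48
position: [0.5149, -0.2648, 0.0141]
eef_rot: [[0.005, 0.012, -1.0], [0.002, -1.0, -0.012], [-1.0, -0.002, -0.005]]
contact_force: [0.2, 0.8, -0.2]
opening: 0.0542
```

Emit:
play_rows:
  steps:
    - [[0.0015,0,0,0,0.6],[0.003,0,0,0,0.6],[0.003,0,0,0,0.6]]

```text
time_s: 19.85
position: [0.5155, -0.2651, 0.0123]
eef_rot: [[0.007, 0.012, -1.0], [0.001, -1.0, -0.012], [-1.0, -0.001, -0.007]]
contact_force: [-1.0, 0.6, 5.0]
opening: 0.0545
```

Emit:
play_rows:
  steps:
    - [[0,0,0,0,0.4],[0,0,0,0,0.3],[0,0,0,0,0.25],[0,0,0,0,0.25],[-0.01,0,0,0,0.25],[-0.03,0,0,0,0.25],[-0.06,0,0,0,0.25],[-0.1,0,0,0,0.25]]

```text
time_s: 20.85
position: [0.5143, -0.2648, 0.1131]
eef_rot: [[0.006, 0.012, -1.0], [0.002, -1.0, -0.012], [-1.0, -0.002, -0.006]]
contact_force: [0.3, 0.2, -0.1]
opening: 0.0707
```

```bash
python3 -c "
from h import *
import cv2
to([0.5095,0.0622,0.2],-89)
p=robot.get_image('wrist'); cv2.imwrite('pics/w6.png',p['image'][:,:,::-1])
p=robot.get_image('top'); cv2.imwrite('pics/t6.png',p['image'][:,:,::-1])
for t in ['spool','post_top','vice','knob']: print(t,[(np.round(d['xyz'],4).tolist(),round(d['confidence'],2)) for d in robot.landmark_of(p,t)])
"
```

```text
shift [-0.0863 -0.3272  0.0005] yaw -89.33 spin -0.33 | pos [ 0.5143 -0.2648  0.1131] F [ 0.3  0.2 -0.1] M [ 0.04  0.01 -0.03] op 0.0707 t 20.85 q [-34.3  19.7  94.2   0.3  65.8  54.9] tilt [0.0055 0.0019]
spool [([0.5125, 0.0576, 0.0743], 0.82), ([0.51, 0.0616, -0.001], 0.72)]
post_top [([0.5061, 0.0618, 0.1348], 0.6)]
vice [([0.5099, 0.0645, -0.0033], 0.64), ([0.4417, 0.4286, -0.0], 0.2)]
knob [([0.5144, -0.2671, 0.0047], 0.63)]
```

View pics/w6.png

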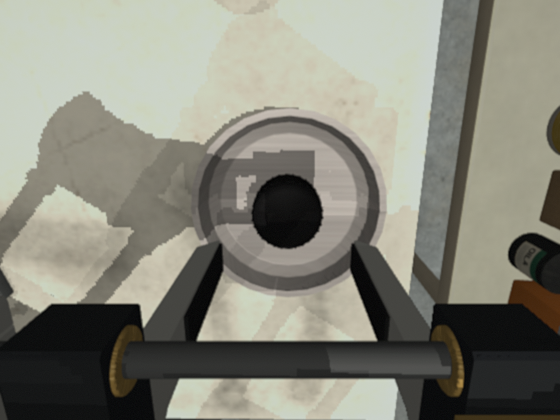

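View pics/t6.png

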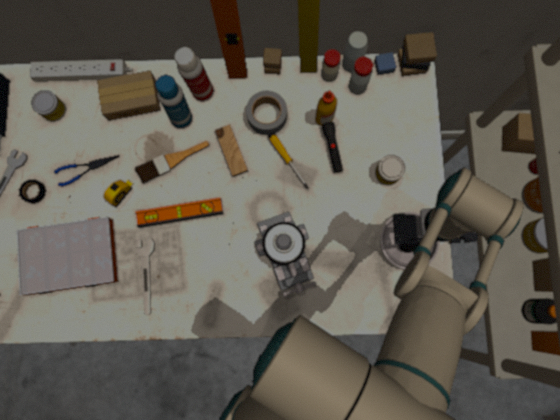

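Emit:
play_rows:
  steps:
    - [[-0.04,-0.02,0,0,0.25],[-0.08,-0.06,0,0,0.25],[-0.087,-0.12,0,0,0.25],[-0.087,-0.18,0,0,0.25],[-0.087,-0.24,0,0,0.25],[-0.087,-0.29,0,0,0.25],[-0.087,-0.327,0,0,0.2],[-0.087,-0.327,0,0,0.2]]

```text
time_s: 22.15
position: [0.5086, 0.0643, 0.1977]
eef_rot: [[0.002, 0.016, -1.0], [0.003, -1.0, -0.016], [-1.0, -0.003, -0.002]]
contact_force: [-0.1, -0.7, 0.1]
opening: 0.0754
```

```bash
python3 -c "
from h import *
import cv2
to([0.5095,0.0622,0.108],-89)
p=robot.get_image('wrist'); cv2.imwrite('pics/w7.png',p['image'][:,:,::-1]); np.save('w7.npy',p,allow_pickle=True)
for t in ['spool','post_top','vice']: print(t,[(np.round(d['xyz'],4).tolist(),round(d['confidence'],2)) for d in robot.landmark_of(p,t)])
im=p['image'][:,:,::-1].copy()
# overlay collar top circle and flange
for z,r,c in ((0.1167,0.0255,(0,0,255)),(0.1027,0.046,(0,255,0)),(0.135,0.019,(255,0,0))):
    pts=[pix(p,[0.5095+r*np.cos(t),0.0622+r*np.sin(t),z]) for t in np.linspace(0,6.28,80)]
    cv2.polylines(im,[np.array(pts).astype(int)],True,c)
cv2.imwrite('pics/o7.png',cv2.resize(im[60:320,140:420],None,fx=2.3,fy=2.3,interpolation=cv2.INTER_NEAREST))
"
```

```text
shift [ 0.0897  0.0024 -0.0006] yaw -89.11 spin -0.11 | pos [0.5086 0.0643 0.1977] F [-0.1 -0.7  0.1] M [ 0.01  0.02 -0.05] op 0.0754 t 22.15 q [-0.7 10.6 94.4  0.2 74.8 88.4] tilt [0.0022 0.0026]
spool [([0.511, 0.0595, 0.0779], 0.62)]
post_top [([0.5143, 0.0641, 0.1352], 0.9)]
vice [([0.515, 0.0665, 0.0019], 0.79), ([0.5093, 0.057, 0.0773], 0.61)]
```

View pics/o7.png

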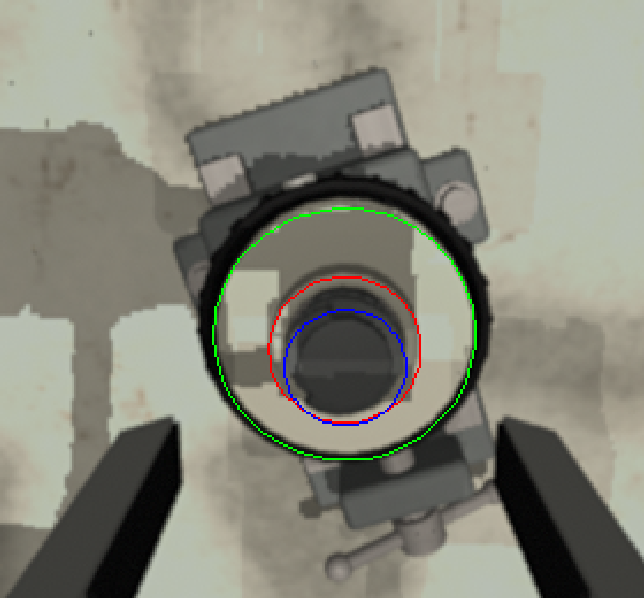

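Emit:
play_rows:
  steps:
    - [[0.02,0.0024,-0.0006,0,0.22],[0.045,0.0024,-0.0006,0,0.25],[0.07,0.0024,-0.0006,0,0.27],[0.085,0.0024,-0.0006,0,0.3],[0.091,0.0024,-0.0006,0,0.33],[0.0925,0.0024,-0.0006,0,0.36],[0.0925,0.0024,-0.0006,0,0.38]]

```text
time_s: 23.22
position: [0.511, 0.0588, 0.1065]
eef_rot: [[0.005, 0.01, -1.0], [0.002, -1.0, -0.01], [-1.0, -0.002, -0.005]]
contact_force: [0.1, -0.1, -0.6]
opening: 0.0582
```

```bash
python3 -c "
from h import *
import cv2
to([0.5095,0.0622,0.105],-89)
p=robot.get_image('wrist'); cv2.imwrite('pics/w8.png',p['image'][:,:,::-1])
p=robot.get_image('scene'); cv2.imwrite('pics/s8.png',cv2.resize(p['image'][150:290,220:400,::-1],None,fx=4,fy=4))
"
```

```text
shift [ 0.0015 -0.0034  0.0015] yaw -89.4 spin -0.4 | pos [0.511  0.0588 0.1065] F [ 0.1 -0.1 -0.6] M [0.08 0.03 0.  ] op 0.0582 t 23.23 q [-1.300e+00  1.490e+01  1.026e+02  1.000e-01  6.220e+01  8.810e+01] tilt [0.0051 0.0016]
```

View pics/w8.png

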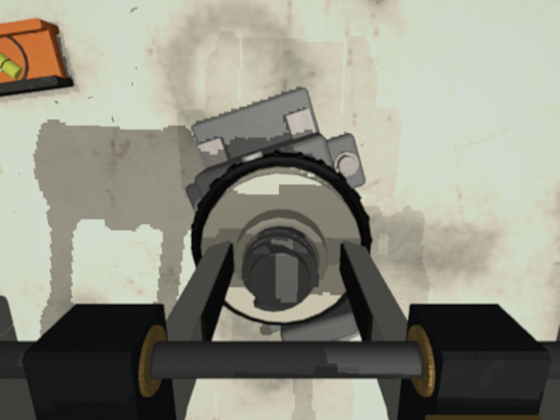

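View pics/s8.png

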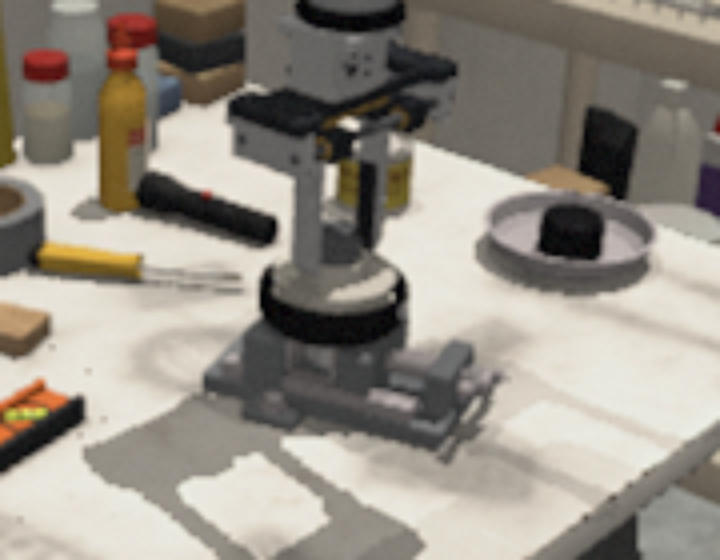

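Emit:
play_rows:
  steps:
    - [[0,-0.0033,0.001,0,0.36],[0.0018,-0.0033,0.001,0,0.38],[0.0018,-0.0033,0.001,0,0.41],[0.0018,-0.0033,0.001,0,0.43]]

```text
time_s: 23.82
position: [0.5099, 0.0622, 0.1048]
eef_rot: [[0.005, 0.011, -1.0], [0.001, -1.0, -0.011], [-1.0, -0.001, -0.005]]
contact_force: [-0.1, -0.0, 0.1]
opening: 0.0541
```

Emit:
play_rows:
  steps:
    - [[0,0,0,0,0.46],[0,0,0,0,0.52],[0,0,0,0,0.65],[0,0,0,0,0.65]]

```text
time_s: 24.32
position: [0.51, 0.0622, 0.1048]
eef_rot: [[0.005, 0.011, -1.0], [0.001, -1.0, -0.011], [-1.0, -0.001, -0.005]]
contact_force: [0.1, -0.7, -0.4]
opening: 0.051
```

Emit:
play_rows:
  steps:
    - [[-0.002,0,0,0,0.65],[-0.005,0,0,0,0.65],[-0.008,0,0,0,0.65],[-0.008,0,0,0,0.65]]

```text
time_s: 24.82
position: [0.5102, 0.0622, 0.1131]
eef_rot: [[0.006, 0.011, -1.0], [0.001, -1.0, -0.011], [-1.0, -0.001, -0.006]]
contact_force: [-0.2, -0.4, -0.9]
opening: 0.0504
```

Emit:
play_rows:
  steps:
    - [[-0.005,0,0,0,0.65],[-0.015,0,0,0,0.65],[-0.027,0,0,0,0.65],[-0.04,0,0,0,0.65],[-0.055,0,0,0,0.65],[-0.07,0,0,0,0.65],[-0.08,0,0,0,0.65],[-0.08,0,0,0,0.65]]

```text
time_s: 25.82
position: [0.5103, 0.0621, 0.1941]
eef_rot: [[0.008, 0.011, -1.0], [0.001, -1.0, -0.011], [-1.0, -0.001, -0.008]]
contact_force: [0.2, -0.0, -1.0]
opening: 0.0504
```

```bash
python3 -c "
from h import *
import cv2
p=robot.get_image('wrist'); cv2.imwrite('pics/w9.png',p['image'][:,:,::-1])
to([0.40,-0.10,0.19],-89)
"
```

```text
shift [0.0024 0.1609 0.1115] yaw -89.39 spin -0.39 | pos [0.5098 0.0621 0.1933] F [ 0.5  0.1 -0.8] M [0.02 0.02 0.04] op 0.0506 t 25.88 q [-0.9 10.7 94.9  0.1 74.  88.5] tilt [0.0063 0.0014]
```

View pics/w9.png

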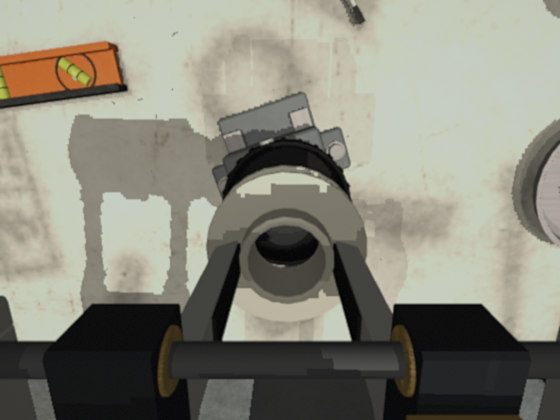

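Emit:
play_rows:
  steps:
    - [[0,0.02,0.01,0,0.65],[0,0.06,0.03,0,0.65],[0,0.1,0.06,0,0.65],[0,0.135,0.08,0,0.65],[0.01,0.155,0.09,0,0.65],[0.03,0.162,0.09,0,0.65],[0.06,0.162,0.09,0,0.65],[0.09,0.162,0.09,0,0.65]]

```text
time_s: 26.88
position: [0.4216, -0.1008, 0.1013]
eef_rot: [[0.006, 0.01, -1.0], [0.002, -1.0, -0.01], [-1.0, -0.002, -0.006]]
contact_force: [0.0, 0.3, -0.9]
opening: 0.0506
```

```bash
python3 -c "
from h import *
import cv2
to([0.42,-0.10,0.027],-89)
p=robot.get_image('scene'); cv2.imwrite('pics/s10.png',cv2.resize(p['image'][150:300,220:420,::-1],None,fx=4,fy=4))
"
```

```text
shift [ 0.0743 -0.0007  0.002 ] yaw -89.42 spin -0.42 | pos [ 0.4216 -0.1008  0.1013] F [ 0.   0.3 -0.9] M [ 0.04  0.02 -0.03] op 0.0506 t 26.88 q [-22.9   8.7 112.1   0.3  58.9  66.4] tilt [0.0057 0.0017]
```

View pics/s10.png

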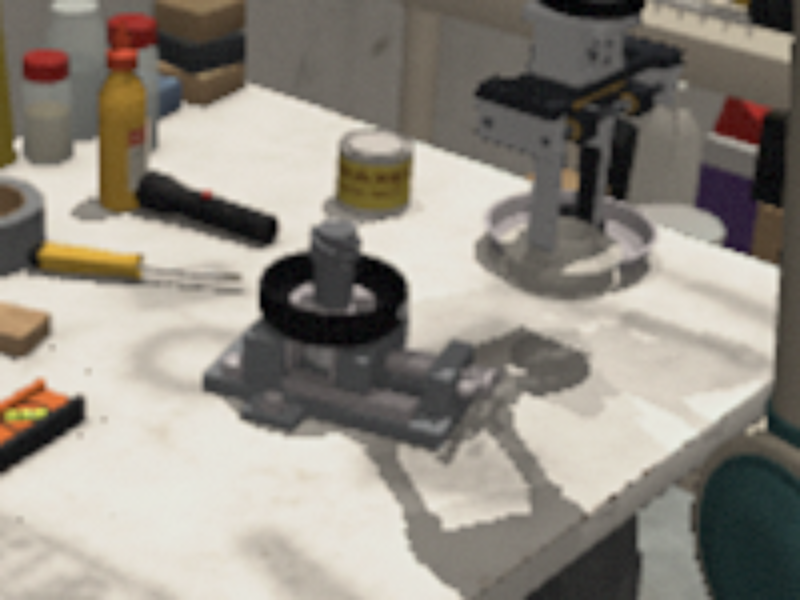

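Emit:
play_rows:
  steps:
    - [[0.025,0,0.001,0,0.65],[0.045,0,0.001,0,0.65],[0.06,0,0.001,0,0.65],[0.068,0,0.001,0,0.65],[0.0715,0,0.001,0,0.65],[0.0715,0,0.001,0,0.65]]

```text
time_s: 27.68
position: [0.4172, -0.0989, 0.0286]
eef_rot: [[-0.002, 0.011, -1.0], [0.005, -1.0, -0.011], [-1.0, -0.005, 0.002]]
contact_force: [-6.5, 1.6, 20.0]
opening: 0.0506
```

Emit:
play_rows:
  steps:
    - [[0.001,0,0,0,0.65],[0.0025,0,0,0,0.65],[0.0025,0,0,0,0.65]]

```text
time_s: 28.05
position: [0.4174, -0.0989, 0.0286]
eef_rot: [[-0.002, 0.011, -1.0], [0.005, -1.0, -0.011], [-1.0, -0.005, 0.001]]
contact_force: [-5.0, 1.6, 23.7]
opening: 0.0504
```

Emit:
play_rows:
  steps:
    - [[-0.001,0,0,0,0.6],[-0.001,0,0,0,0.44],[-0.001,0,0,0,0.3],[-0.001,0,0,0,0.25],[-0.001,0,0,0,0.25],[-0.01,0,0,0,0.25],[-0.03,0,0,0,0.25],[-0.06,0,0,0,0.25]]

```text
time_s: 29.05
position: [0.4169, -0.099, 0.0891]
eef_rot: [[-0.003, 0.011, -1.0], [0.005, -1.0, -0.011], [-1.0, -0.005, 0.003]]
contact_force: [-0.2, 0.2, -0.0]
opening: 0.0704
```

Emit:
play_rows:
  steps:
    - [[-0.05,0,0,0,0.25],[-0.1,0,0,0,0.25],[-0.1,0,0,0,0.25],[-0.1,0,0,0,0.25]]

```text
time_s: 29.55
position: [0.4166, -0.0993, 0.1889]
eef_rot: [[-0.004, 0.011, -1.0], [0.006, -1.0, -0.011], [-1.0, -0.006, 0.004]]
contact_force: [-0.7, 0.4, -1.0]
opening: 0.0708
```

```bash
python3 -c "
from h import *
import cv2
s=robot.sense(); print(s['time_s'],s['contact_force'])
for n in ['scene','wrist','top']:
    p=robot.get_image(n); im=p['image'][:,:,::-1]
    cv2.imwrite('pics/e_%s.png'%n, cv2.resize(im[150:300,220:420],None,fx=4,fy=4) if n=='scene' else im)
    for t in ['spool','knob','dish','tin','wrench','screwdriver']: print(n,t,[(np.round(d['xyz'],4).tolist(),round(d['confidence'],2)) for d in robot.landmark_of(p,t)][:2])
"
```

```text
29.55 [-0.67616669  0.38232444 -0.95016891]
scene spool [([0.417, -0.0992, 0.0014], 0.83), ([0.5088, 0.064, -0.0003], 0.71)]
scene knob [([0.5134, -0.2676, 0.0024], 0.69)]
scene dish [([0.5142, -0.267, -0.0034], 0.87)]
scene tin [([0.444, 0.4245, -0.0038], 0.66), ([0.7055, -0.2229, -0.0007], 0.62)]
scene wrench [([0.445, 0.424, 0.0017], 0.9), ([0.743, 0.0443, -0.0011], 0.71)]
scene screwdriver [([0.7444, 0.04, 0.0012], 0.61)]
wrist spool [([0.4217, -0.1033, 0.0009], 0.59)]
wrist knob [([0.5168, -0.2613, 0.0043], 0.92)]
wrist dish []
wrist tin []
wrist wrench []
wrist screwdriver []
top spool [([0.4184, -0.1031, -0.0006], 0.4)]
top knob [([0.7032, -0.2246, -0.0016], 0.66), ([0.5133, -0.2702, 0.0064], 0.49)]
top dish [([0.5143, -0.2643, -0.0011], 0.96), ([0.508, 0.0618, 0.134], 0.38)]
top tin [([0.7021, -0.2231, 0.0007], 0.93)]
top wrench [([0.4469, 0.4288, 0.0], 0.77)]
top screwdriver [([0.7444, 0.0429, 0.0041], 0.54), ([0.4434, 0.4288, -0.0014], 0.42)]
```

View pics/e_scene.png

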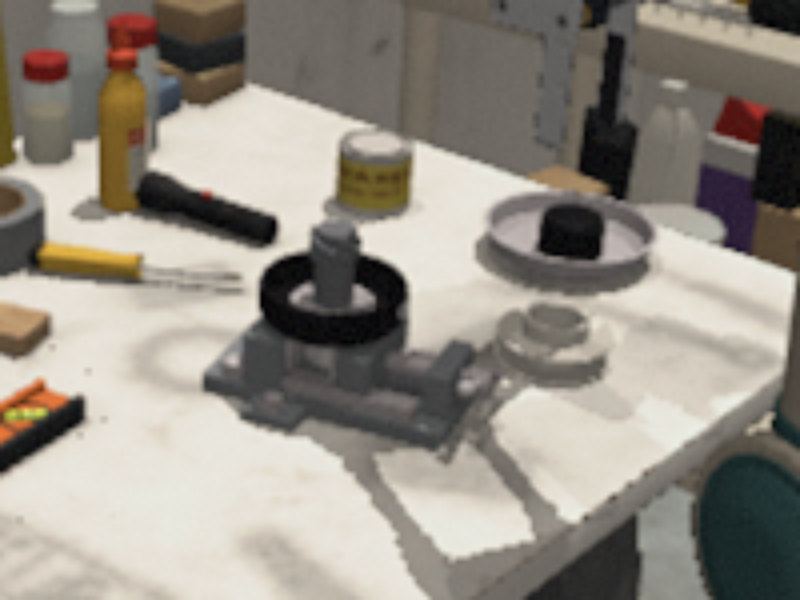

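View pics/e_wrist.png

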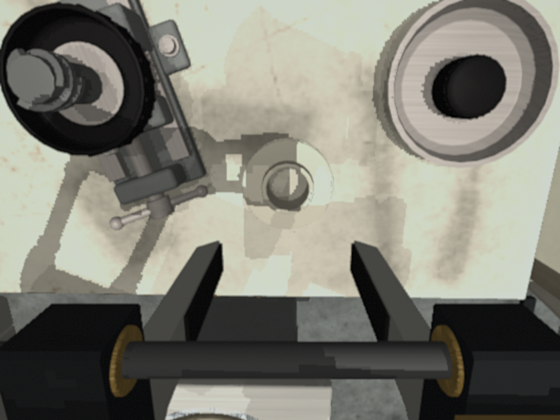

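```bash
python3 -c "
from rig import robot
print(robot.sign_off())"
```

```text
the job is handed in; nothing more can be done
None
```

The knob is off and in the dish, the spool stands on the worktop, and I handed the job in at about 30 s of the 69 s allowed. The sign-off gave no verdict.

- **Knob:** I centred the gripper by feel and turned the knob clockwise about 178°, letting the tool climb with the thread (about 12 mm). While turning and lifting it off, I read no more than about 5 N of net force at the wrist, and 3 N when pulling up. I had no direct reading of the force on the thread itself.
- **Spool:** I lifted it by the collar until its underside was about 168 mm above the bench, then set it down at about (0.417, -0.099), roughly 185 mm from the head's axis. The set-down pressed harder than I meant, about 24 N at the wrist. After release the pictures showed it standing flat, collar up.
- **Last checks:** The knob's best reported positions are within about 6 mm of the dish's axis in the scene and top views. The tin, wrench and screwdriver are within about 5 mm of their first readings, which is the detector's noise. The gripper is open, about 0.19 m above the bench, and touches nothing.
- **Disagreements:** The detectors gave a few clearly wrong hits, such as a knob at the tin, a tin at the wrench and a second spool at the vice. I discarded these after comparing them with the pictures.

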